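# Pack the ventilator service kit

### The arm

A 7-joint arm with a two-finger parallel gripper is mounted at the origin on the work surface. World frame = base frame: x ahead of the robot, y to its left, z up, the work surface at z = 0. Lengths are in m, angles in degrees, forces in N, time in s.
With the tool pointing down it reaches from about 0.425 to 0.95 m from the base axis. Payload 4.7 kg.
Tool frame: the origin (TCP) lies between the finger pads; the fingertips stand 22 mm ahead of it and the grasp point (between the pads) lies 3 mm ahead of it; z points along the fingers, y is the direction in which the jaws open and shut (so a half turn about z gives the same grasp; the last joint's range is limited). The gripper opens to 87 mm and grips with 3 to 60 N. Pads are 19 mm wide; open, the fingers measure 117 mm over their backs; the gripper's body (75 mm by 190 mm) begins 51 mm behind the grasp point.
Start: joints at [62.114, 26.849, -2.785, 87.806, 1.381, 65.374, -4.715], TCP at [0.298, -0.605, 0.245] pointing down, gripper open.
Joint ranges: [-148.3, 148.3], [-19.14, 114.17], [-79.39, 73.82], [5.75, 140.21], [-59.74, 239.74], [12.07, 113.84], [-152.46, 152.46]. Speed limits (degrees/s): [147.25, 147.25, 180, 180, 180, 180, 180].

### API

Orientations are given as [roll, pitch, yaw] about the fixed x, y, z axes, in that order (R = Rz(yaw) Ry(pitch) Rx(roll)).
In Python, from bench import env gives the robot as it stands.
- The arm moves only by the tool step_arm, never from a script. Its argument "increments" is a list of rows, each an object with "hand": the finger opening in mm, from 0 to 87; "offset": the shift along the world's x, y, z in units of 60 mm (1.0 is 60 mm), a list of three; "roll": the turn about the world's z in rad. In form: [{"hand": hand, "offset": [tx, ty, tz], "roll": roll}, ...]. A call has 1 to 20 rows; each row shifts and turns the commanded pose from where the row before left it; what a row does not reach is not made up. A row lasts 1/8 s, in which the tool goes at most 62.5 mm and 10.7 degrees, less where a joint would pass 70% of its speed; a pose out of reach is approached as far as the arm can. A call is refused whole if a number of a shift passes 1 or a number of a turn 0.188, either way. A call with a gripper value outside its range is refused whole. The fingers move at their own pace and stop on an object; "grip_force" is the grip in N (left out, the last holds). Time passes only in rows, so rows that do not move let the fingers close. It gives the time, the measured TCP pose, the force and the opening at its end, in the units of the state.
- env.get_obs(): the state, without advancing time (a new reading comes with each control period).
- env.get_image(name): name is "scene" or "top"; returns the picture (384x512x3 uint8, blue, green, red); there is no depth.
- env.camera_model(name): a dict with "vfov" (degrees; the focal length in pixels is half the picture's height over the tangent of half this angle, whatever the lens; pixels are square), "cx", "cy" (the principal point, pixels), "k1" (the pictures are not rectified: a ray, as slopes to the right and down, at radius r is drawn at 1 + k1 r^2 times it, then the intrinsics apply), "origin" and "rotation" of the camera in the world. Camera axes: x right, y down, z forward; pixel columns grow to the right and rows downward; lengths in m; the calibration is good to about 2 mm. A picture is of the moment at which its call begins. camera_model takes no time and is no camera call.
- env.close_job(): hands the job in, once; it reports no verdict.
The state is a dict: "clock": time; "joint_pos": joint angles; "joint_vel": joint speeds; "joint_torque": joint torques, N m; "position": TCP position; "tcp_rot": TCP orientation; "contact_force": force on the tool from outside, world axes, zero at the start; "wrist_torque": the same for the moment, N m; "gripper_width": finger opening in m.
Only numpy, scipy, OpenCV 4.12 (cv2) and the standard library are available. Lean on these libraries where they do the work, as an engineer would, in place of code of your own. Each camera call takes 0.05 s, during which the arm holds its last target.

### The job

Pack the ventilator service kit: put the small cooling fan, the two-cell battery pack, the oxygen cell and the inlet filter into the kit tray, each the way up it stands now and fully down in the pocket of its own shape and size. Set the parts down rather than dropping them, and leave the bigger fan and the three-cell pack, which belong to another machine, where they lie. Small clutter (a reel, a tin, a transformer, a knob) lies among the parts and is no part of the kit.

Things in the scene. Friction and masses are not known exactly. Their poses are not given: they have to be found in the camera images.
- fan: the smaller of the two axial cooling fans: black square frame 50 x 50 mm, 20 mm high, lying flat on the table with its blades up. Goes to nest_fan. 40 to 65 g. Origin: centre of its underside; x and y along its sides, z up.
- battery: the two-cell battery pack: two round cells side by side in dark blue shrink wrap, lying flat, 68 mm long (its x), 38 mm wide (its y), 19 mm high, with flat sides for gripping. Goes to nest_battery. 70 to 120 g. Origin: centre of its underside, z up.
- cell: oxygen cell: upright ivory plastic cylinder 32 mm in diameter and 30 mm high with a threaded nose 16 mm in diameter standing 12 mm above that (42 mm in all). Goes to nest_cell. 30 to 55 g. Origin: centre of its underside, z up along its axis.
- filter: inlet filter cartridge: white pleated drum 56 mm in diameter, 30 mm high, standing on its flat end, a dark round hole with white spokes in its top. Goes to nest_filter. 28 to 46 g. Origin: centre of its underside, z up along its axis.
- big_fan: look-alike, stays where it is: the larger cooling fan, black square frame 70 x 70 mm, 25 mm high, lying flat. Origin: centre of its underside, z up.
- big_battery: look-alike, stays where it is: the three-cell battery pack in the same blue wrap, 68 mm long (its x), 57 mm wide (its y), 19 mm high, lying flat. Origin: centre of its underside, z up.
- nest_fan: dark grey foam insert, fixed, 94 x 94 x 10 mm, with a square pocket 66 x 66 mm, 7 mm deep, floor light grey. The four inserts lie 2 x 2, parallel, in any order, in one fixed metal tray (198 x 198 mm, rim 16 mm above the table). Origin: centre of its underside, 4 mm above the table, under the pocket's centre; pocket floor 3 mm, top 10 mm above the origin; x, y along the edges, z up.
- nest_battery: dark grey foam insert, fixed, 94 x 94 x 10 mm, with an oblong pocket 84 mm (its x) by 54 mm (its y), 7 mm deep, floor light grey. The four inserts lie 2 x 2, parallel, in any order, in one fixed metal tray (198 x 198 mm, rim 16 mm above the table). Origin: centre of its underside, 4 mm above the table, under the pocket's centre; pocket floor 3 mm, top 10 mm above the origin; x, y along the edges, z up.
- nest_cell: dark grey foam insert, fixed, 94 x 94 x 10 mm, with a small round pocket 48 mm in diameter, 7 mm deep, floor light grey. The four inserts lie 2 x 2, parallel, in any order, in one fixed metal tray (198 x 198 mm, rim 16 mm above the table). Origin: centre of its underside, 4 mm above the table, under the pocket's centre; pocket floor 3 mm, top 10 mm above the origin; x, y along the edges, z up.
- nest_filter: dark grey foam insert, fixed, 94 x 94 x 10 mm, with a large round pocket 72 mm in diameter, 7 mm deep, floor light grey. The four inserts lie 2 x 2, parallel, in any order, in one fixed metal tray (198 x 198 mm, rim 16 mm above the table). Origin: centre of its underside, 4 mm above the table, under the pocket's centre; pocket floor 3 mm, top 10 mm above the origin; x, y along the edges, z up.
There are look-alikes about, which are no part of the job. Leave any purple or turquoise look-alike of the battery alone.

How it is judged (in metres and radians):
At the end, for the whole second after the job is handed in: The small fan, two-cell pack, oxygen cell and filter each rest in their own pocket: centre within 12 mm of the pocket's centre, underside no more than 4 mm above the pocket floor, upright to 0.12 rad, let go and at rest; the bigger fan and the three-cell pack are within 30 mm of where they started (horizontal distance between fan and nest_fan below 0.012 m and z of fan in the frame of nest_fan between 0 and 0.007 m and angle between each of fan, battery, cell, filter's own z axis and vertical below 0.12 rad and linear speed of each of fan, battery, cell, filter below 0.02 m/s and angular speed of each of fan, battery, cell, filter below 0.3 rad/s and horizontal distance between battery and nest_battery below 0.012 m and z of battery in the frame of nest_battery between 0 and 0.007 m and horizontal distance between cell and nest_cell below 0.012 m and z of cell in the frame of nest_cell between 0 and 0.007 m and horizontal distance between filter and nest_filter below 0.012 m and z of filter in the frame of nest_filter between 0 and 0.007 m and distance of each of big_fan, big_battery from where it was at the start of the episode below 0.03 m); the robot touches nothing.
It fails at once if the bigger fan or the three-cell pack is shifted by more than 30 mm (distance of any of big_fan, big_battery from where it was at the start of the episode above 0.03 m).
It fails at once if a part of the kit is let go in mid-air, its underside more than 40 mm above the table ((height (world z) of fan above 0.04 m and contact force between the fingers and fan below 0.02 N) or (height (world z) of battery above 0.04 m and contact force between the fingers and battery below 0.02 N) or (height (world z) of cell above 0.04 m and contact force between the fingers and cell below 0.02 N) or (height (world z) of filter above 0.04 m and contact force between the fingers and filter below 0.02 N)).
It also fails if it takes over 104 s, if anything falls off the work surface, if the arm or the gripper's body presses on something with over 40 N, if the wrist force passes 120 N, or if a joint passes its speed limit or range.

## Working session

There is one attempt and no reset: what is moved stays moved. The work goes in short steps, Python scripts to look and compute and a tool call to move; the robot and the scene stay as the last step left them, time stands still between calls to the robot, and variables do not carry over. Pictures are saved under pics/ and viewed, and the job is handed in when it is done.

Besides the shell and the picture viewer there is one more tool, called after "Call:" in YAML: its name, and indented under it one key for each argument. step_arm: Moves the arm, as the interface text tells. Its arguments: {"type":"object","properties":{"increments":{"type":"array"},"grip_force":{"type":"number"}},"required":["increments"]}

```bash
mkdir -p pics; ls; python3 - <<'E'
from bench import env
import cv2
for n in("scene","top"):
    cv2.imwrite(f"pics/{n}0.png",env.get_image(n)); print(n,env.camera_model(n))
print(env.get_obs())
E
```

```text
pics
scene {'vfov': 47.27585116514687, 'cx': 253.09603083389487, 'cy': 184.033182093834, 'k1': -0.09897239038801262, 'origin': array([1.04977868, 0.57479361, 0.90053374]), 'rotation': array([-137.91074374,   -0.19873719,  134.33948926])}
top {'vfov': 52.966922513140666, 'cx': 251.44881937723383, 'cy': 187.79479596193693, 'k1': 0.038325869015616666, 'origin': array([0.25621267, 0.04501145, 1.1549922 ]), 'rotation': array([-168.62528849,    0.87332826,  -89.03418198])}
{'clock': 0.1, 'joint_pos': array([62.11748067, 26.8943945 , -2.78490488, 87.86544108,  1.38051769,
       65.37288601, -4.7137844 ]), 'joint_vel': array([-0.04525713, -0.14374301, -0.06574077, -0.0674702 ,  0.05259734,
       -0.09368264,  0.01868571]), 'joint_torque': array([ 3.00058469e-03, -5.09167349e+01, -8.08879989e-02, -2.36829793e+01,
       -6.14937628e-02,  3.45605740e-02,  3.64923869e-05]), 'position': array([ 0.29810878, -0.60507138,  0.24359486]), 'tcp_rot': array([-1.79900848e+02,  2.73395469e-03,  2.62303755e+01]), 'contact_force': array([-0.85500664,  0.63803068,  0.16260439]), 'wrist_torque': array([ 0.04374553, -0.01546653, -0.00983655]), 'gripper_width': 0.08671063508922991}
```

View pics/scene0.png

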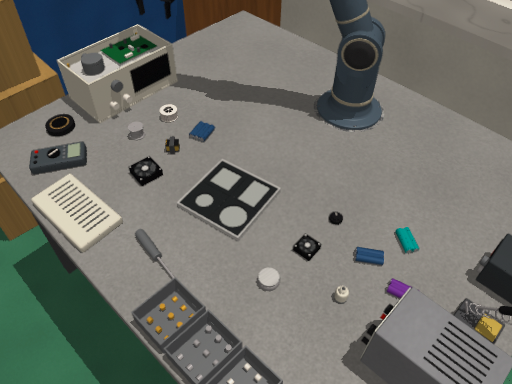

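View pics/top0.png

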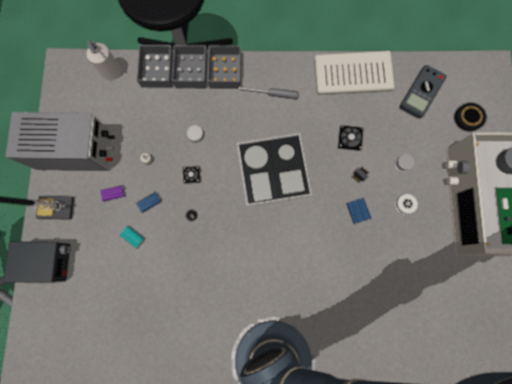

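```bash
cat > h.py <<'E'
import numpy as np, cv2
from scipy.spatial.transform import Rotation as Ro
from bench import env
def cam(n):
    m=env.camera_model(n); return m, Ro.from_euler('xyz',m['rotation'],degrees=True).as_matrix(), 192/np.tan(np.radians(m['vfov']/2))
def p2w(n,px,z):
    m,R,f=cam(n); px=np.atleast_2d(px).astype(float)
    d=(px-[m['cx'],m['cy']])/f; u=d.copy()
    for _ in range(20): u=d/(1+m['k1']*(u**2).sum(1,keepdims=True))
    r=np.c_[u,np.ones(len(u))]@R.T; o=np.array(m['origin'])
    z=np.broadcast_to(z,len(r)); t=(z-o[2])/r[:,2]
    return o+r*t[:,None]
def w2p(n,P):
    m,R,f=cam(n); c=(np.atleast_2d(P)-m['origin'])@R; u=c[:,:2]/c[:,2:]
    return u*(1+m['k1']*(u**2).sum(1,keepdims=True))*f+[m['cx'],m['cy']]
def crop(img,x0,x1,y0,y1,s,f):
    cv2.imwrite(f,cv2.resize(img[y0:y1,x0:x1],None,fx=s,fy=s,interpolation=cv2.INTER_CUBIC))
E
python3 - <<'E'
from h import *
t=cv2.imread('pics/top0.png'); s=cv2.imread('pics/scene0.png')
crop(t,95,325,110,250,3.4,'pics/ct.png'); crop(s,170,430,150,310,3,'pics/cs.png')
for p in [(192,174),(149,202),(146,158),(195,133),(350,138),(359,210)]: print(p,p2w('top',p,.02)[0].round(3))
E
```

```text
(192, 174) [0.524 0.247 0.02 ]
(149, 202) [0.437 0.371 0.02 ]
(146, 158) [0.573 0.39  0.02 ]
(195, 133) [0.655 0.244 0.02 ]
(350, 138) [ 0.644 -0.233  0.02 ]
(359, 210) [ 0.422 -0.252  0.02 ]
```

View pics/ct.png

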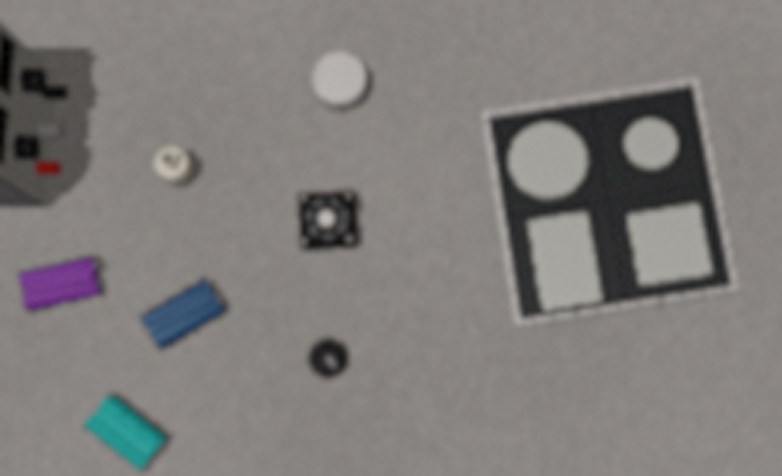

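View pics/cs.png

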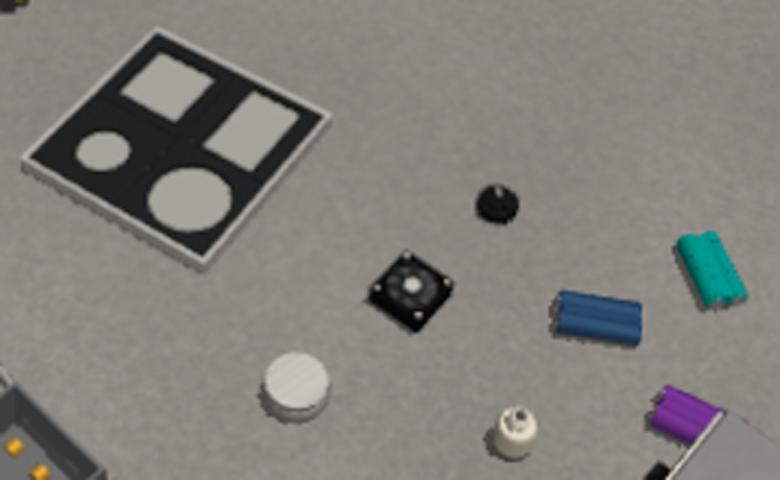

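```bash
python3 - <<'E'
from h import *
t=cv2.imread('pics/top0.png'); s=cv2.imread('pics/scene0.png')
a=cv2.resize(t[115:225,330:430],None,fx=4,fy=4,interpolation=cv2.INTER_CUBIC)
b=cv2.resize(s[90:200,120:220],None,fx=4,fy=4,interpolation=cv2.INTER_CUBIC)
cv2.imwrite('pics/c2.png',np.hstack([a,b]))
a=cv2.resize(t[113:153,175:215],None,fx=9,fy=9,interpolation=cv2.INTER_CUBIC)
b=cv2.resize(s[260:300,250:290],None,fx=9,fy=9,interpolation=cv2.INTER_CUBIC)
cv2.imwrite('pics/c3.png',np.hstack([a,b]))
E
```

```text
(no output)
```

View pics/c2.png

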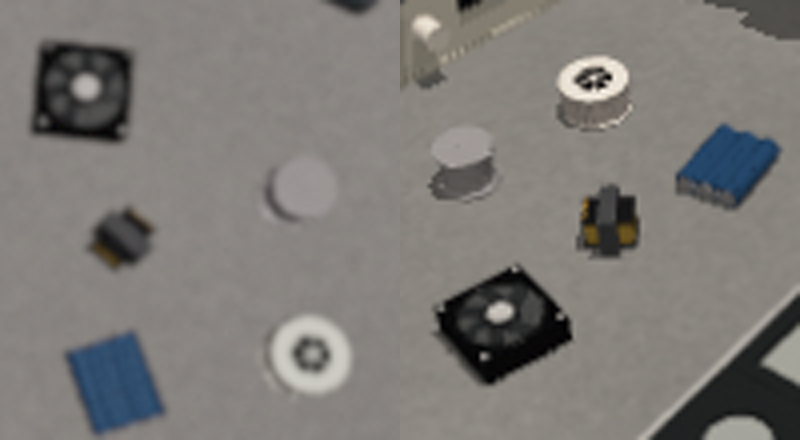

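View pics/c3.png

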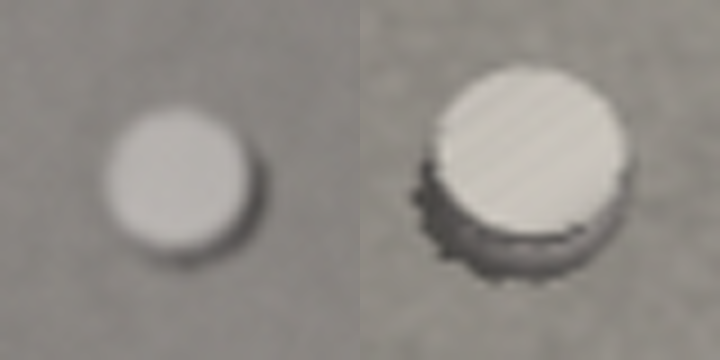

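Could be mistaken (top-view pixels):
- **Filter:** white disc (195,133) has a plain lid and a low body, so it is the tin. Grey (405,162) is the flanged reel. (407,203) is pleated with a spoked dark hole, so it is the **filter**.
- **Fan:** (192,174) is small; (350,138) is big. The knob is at (192,215).
- **Battery:** (149,202) is blue with two cells; (359,210) has three cells. Purple (113,193) and turquoise (132,237) are excluded.
- **Cell:** (146,158), ivory with a nose.

Next I measure.

```bash
cat > meas.py <<'E'
from h import *
def blob(mask,near,r=30):
    n,l,st,c=cv2.connectedComponentsWithStats(mask.astype(np.uint8))
    k=min(range(1,n),key=lambda i:np.hypot(*(c[i]-near))+(1e3 if st[i,4]<20 else 0))
    cs,_=cv2.findContours((l==k).astype(np.uint8),cv2.RETR_EXTERNAL,cv2.CHAIN_APPROX_NONE)
    cn=max(cs,key=cv2.contourArea)[:,0,:]; f=np.zeros(mask.shape,np.uint8); cv2.drawContours(f,[cn[:,None]],-1,1,-1)
    ys,xs=np.nonzero(f); return np.array([xs.mean(),ys.mean()]),cn,len(xs)
def up(im): return cv2.resize(im,None,fx=4,fy=4,interpolation=cv2.INTER_CUBIC)
def U2p(q): return (np.asarray(q,float)+.5)/4-.5
def masks(im):
    hsv=cv2.cvtColor(im,cv2.COLOR_BGR2HSV); H,S,V=[hsv[...,i].astype(int) for i in range(3)]
    return dict(blue=(H>100)&(H<122)&(S>90),dark=V<62,white=(V>165))
def rect(n,cn,z):
    w=p2w(n,U2p(cn),z)[:,:2].astype(np.float32)
    (c,sz,a)=cv2.minAreaRect(w*1000); return np.array(c)/1000,np.array(sz),a
E
cat > m1.py <<'E'
from meas import *
import sys
T='pics/top0.png';S='pics/scene0.png'
I={'top':up(cv2.imread(T)),'scene':up(cv2.imread(S))}; M={k:masks(v) for k,v in I.items()}
objs={'fan':('dark',(192,174),(307,246),.010),'battery':('blue',(149,202),(369,256),.0095),
'bigfan':('dark',(350,138),(146,171),.0125),'bigbat':('blue',(359,210),(203,131),.0095)}
for k,(m,pt,ps,z) in objs.items():
    for n,p in(('top',pt),('scene',ps)):
        c,cn,a=blob(M[n][m],np.array(p)*4); w=p2w(n,U2p(c),z)[0]
        r=rect(n,cn,z); print(k,n,'cent',w.round(4),'rect',r[0].round(4),r[1].round(1),round(r[2],1),a//16)
for nm,pt,ps in(('cell',(146,158),(342,294)),('filter',(407,203),(168,113))):
    for n,p in(('top',pt),('scene',ps)):
        im=I[n]; x,y=np.array(p)*4; v=im.max(2); print(nm,n,v[y-60:y+61:12,x],v[y,x-60:x+61:12])
E
python3 m1.py
```

```text
fan top cent [0.5256 0.2512 0.01  ] rect [0.5256 0.2508] [49.1 50.1] 4.4 225
fan scene cent [0.5294 0.2516 0.01  ] rect [0.5285 0.251 ] [61.1 54.1] 4.0 430
battery top cent [0.4386 0.3767 0.0095] rect [0.4389 0.3765] [32.9 64. ] 32.6 216
battery scene cent [0.4412 0.3767 0.0095] rect [0.4409 0.3764] [40.6 66.8] 33.1 375
bigfan top cent [ 0.6479 -0.2353  0.0125] rect [ 0.6483 -0.2354] [69.9 73.7] 84.1 500
bigfan scene cent [ 0.6513 -0.2353  0.0125] rect [ 0.6505 -0.2367] [91.2 79.1] 83.5 599
bigbat top cent [ 0.4222 -0.2527  0.0095] rect [ 0.4224 -0.2525] [61.9 51.9] 18.6 354
bigbat scene cent [ 0.421  -0.2547  0.0095] rect [ 0.4224 -0.2545] [73.8 58.4] 18.4 258
cell top [133 137 136 140 174 139 190 117 136 136 135] [137 135 133 157 172 139 178  80 121 134 135]
cell scene [143 139 152 118 189 198 172 130  77 140 141] [137 139  77 102 218 198 220 203 138 145 138]
filter top [138 136 172 204  91 150  96 192 192 134 133] [139 145 165 202  74 150 123 175 203 138 136]
filter scene [135 136 172 121 158 228 118 112 117 135 136] [133 134 130 240 232 228 247 210 116 139 137]
```

```bash
cat > m2.py <<'E'
from meas import *
I={'top':up(cv2.imread('pics/top0.png')),'scene':up(cv2.imread('pics/scene0.png'))}
def hs(im):
    h=cv2.cvtColor(im,cv2.COLOR_BGR2HSV).astype(int); return h[...,0],h[...,1],h[...,2]
# pockets
P={'top':dict(filter=(257,157),cell=(286.5,152),fan=(291.5,182),battery=(261.5,187)),
'scene':dict(filter=(233,216),cell=(204,200),fan=(226,179),battery=(254,194))}
for n in P:
    V=I[n].max(2); 
    for k,p in P[n].items():
        c,cn,a=blob(V>118,np.array(p)*4); w=p2w(n,U2p(c),.0085)[0]; r=rect(n,cn,.0085)
        print(n,k,w.round(4),r[1].round(1),round(r[2],1))
    # dark insert field = square 194ish, at z .014
    d=(V<70).astype(np.uint8); d=cv2.morphologyEx(d,cv2.MORPH_CLOSE,np.ones((5,5)))
    c,cn,a=blob(d>0,np.mean(list(P[n].values()),0)*4); r=rect(n,cn,.014); print(n,'tray dark',r)
# filter, cell
for n,b,f in(('top',(407,203),165),('scene',(168,112),190)):
    V=I[n].max(2); c,cn,a=blob(V>f,np.array(b)*4); e=cv2.minEnclosingCircle((p2w(n,U2p(cn),.03)[:,:2]*1000).astype(np.float32))
    print('filter',n,p2w(n,U2p(c),.03)[0].round(4),e)
for n,b in(('top',(146,158)),('scene',(342,294))):
    im=I[n].astype(int); V=im.max(2); m=(V-im[...,0]>14)&(V>120)
    m=cv2.morphologyEx(m.astype(np.uint8),cv2.MORPH_CLOSE,np.ones((9,9)))
    c,cn,a=blob(m>0,np.array(b)*4); print('cell',n,U2p(c),a//16,p2w(n,U2p(c),.017)[0].round(4))
    o=I[n].copy(); cv2.drawContours(o,[cn[:,None]],-1,(0,0,255),1); x,y=np.array(b)*4
    cv2.imwrite(f'pics/cell_{n}.png',cv2.resize(o[y-60:y+60,x-60:x+60],None,fx=3,fy=3))
a,b=[cv2.imread(f'pics/cell_{n}.png') for n in('top','scene')]; cv2.imwrite('pics/cell2.png',np.hstack([a,b]))
E
python3 m2.py
```

```text
top filter [0.5846 0.0552 0.0085] [70.3 70.9] 0.7
top cell [ 0.6014 -0.0383  0.0085] [45.7 47.1] 0.6
top fan [ 0.5079 -0.0547  0.0085] [66.6 66.9] 9.8
top battery [0.5846 0.0552 0.0085] [70.3 70.9] 0.7
top tray dark (array([5.46487915e-01, 2.59757996e-04]), array([182.44291687, 182.86517334]), 10.064702033996582)
scene filter [0.5873 0.0544 0.0085] [65.1 69.5] 44.6
scene cell [ 0.6036 -0.0394  0.0085] [42.3 43.5] 84.0
scene fan [ 0.5105 -0.0554  0.0085] [61.7 62.1] 10.4
scene battery [0.4946 0.038  0.0085] [79.  51.2] 10.2
scene tray dark (array([ 0.54879236, -0.00080666]), array([185.63061523, 186.63179016]), 10.074871063232422)
filter top [ 0.4426 -0.3901  0.03  ] ((442.8674011230469, -390.128662109375), 28.613393783569336)
filter scene [ 0.4462 -0.3902  0.03  ] ((445.7786560058594, -390.43743896484375), 28.14005470275879)
cell top [145.11852227 157.82176113] 77 [0.574  0.3936 0.017 ]
cell scene [342.17223544 292.74226474] 170 [0.5716 0.3906 0.017 ]
```

View pics/cell2.png

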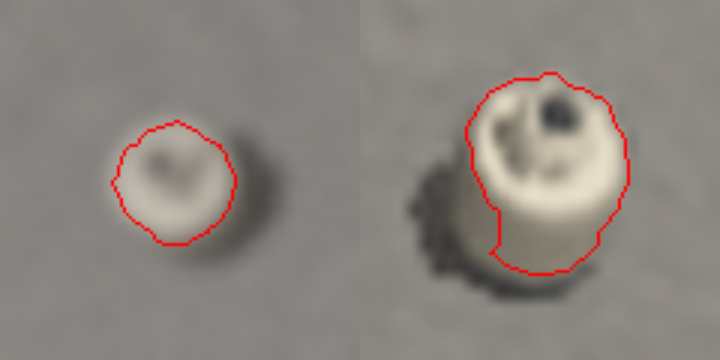

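Two-view results in metres:
- **Parts:** filter (.444,-.390), fan (.527,.251) at 4°, battery (.4395,.3765) with its long axis at 122.6°, cell about (.573,.391).
- **Tray:** centre (.5475,-.0005), turned 10.2°. Pockets: filter (.586,.0545), cell (.6026,-.039), fan (.509,-.0555), battery (.493,.038).

The fingers are 15 mm thick and the pocket gap is only 8 mm. So I grip with the tips at least 9 mm above the underside, to keep them clear of the foam. Filter first.

```bash
cat > go.py <<'E'
import sys
from h import *
o=env.get_obs(); x,y,z,yaw=map(float,sys.argv[1:5]); p=np.array(o['position'])
d=(np.array([x,y,z])-p)/.06; a=o['tcp_rot'][2]; dy=(yaw-a+180)%360-180
print('t',round(o['clock'],2),'pos',p.round(4),'rot',o['tcp_rot'].round(1),'F',o['contact_force'].round(1),'w',round(o['gripper_width']*1000,1),'j7',o['joint_pos'][6].round(0))
print('units',d.round(3),'roll',round(np.radians(dy),3))
E
python3 - <<'E'
from h import *
print(p2w('top',(145.0,157.8),.03),p2w('scene',(342.8,291.1),.03))
E
python3 go.py .444 -.390 .12 100
```

```text
[[0.57045422 0.3899789  0.03      ]] [[0.57439911 0.39183097 0.03      ]]
t 0.1 pos [ 0.2981 -0.6051  0.2436] rot [-179.9    0.    26.2] F [-0.9  0.6  0.2] w 86.7 j7 -5.0
units [ 2.432  3.585 -2.06 ] roll 1.288
```

Call:
step_arm:
  increments:
    - {"hand": 87, "offset": [0.243, 0.358, 0], "roll": 0.129}
    - {"hand": 87, "offset": [0.243, 0.358, 0], "roll": 0.129}
    - {"hand": 87, "offset": [0.243, 0.358, 0], "roll": 0.129}
    - {"hand": 87, "offset": [0.243, 0.358, 0], "roll": 0.129}
    - {"hand": 87, "offset": [0.243, 0.358, 0], "roll": 0.129}
    - {"hand": 87, "offset": [0.243, 0.358, -0.2], "roll": 0.129}
    - {"hand": 87, "offset": [0.243, 0.358, -0.4], "roll": 0.129}
    - {"hand": 87, "offset": [0.243, 0.358, -0.4], "roll": 0.129}
    - {"hand": 87, "offset": [0.243, 0.358, -0.5], "roll": 0.129}
    - {"hand": 87, "offset": [0.243, 0.358, -0.5], "roll": 0.129}
    - {"hand": 87, "offset": [0, 0, 0], "roll": 0}
    - {"hand": 87, "offset": [0, 0, 0], "roll": 0}
  grip_force: 20

```text
clock: 1.6
position: [0.4439, -0.392, 0.1251]
tcp_rot: [180.0, 0.1, 100.0]
contact_force: [0.2, 0.0, 0.3]
gripper_width: 0.087
```

```bash
python3 go.py .444 -.390 .034 100
```

```text
t 1.6 pos [ 0.4439 -0.392   0.1251] rot [1.8e+02 1.0e-01 1.0e+02] F [0.2 0.  0.3] w 87.0 j7 36.0
units [ 1.000e-03  3.300e-02 -1.519e+00] roll -0.0
```

Call:
step_arm:
  increments:
    - {"hand": 87, "offset": [0, 0.03, -0.3], "roll": 0}
    - {"hand": 87, "offset": [0, 0, -0.3], "roll": 0}
    - {"hand": 87, "offset": [0, 0, -0.3], "roll": 0}
    - {"hand": 87, "offset": [0, 0, -0.3], "roll": 0}
    - {"hand": 87, "offset": [0, 0, -0.2], "roll": 0}
    - {"hand": 87, "offset": [0, 0, -0.12], "roll": 0}
    - {"hand": 87, "offset": [0, 0, 0], "roll": 0}
    - {"hand": 87, "offset": [0, 0, 0], "roll": 0}

```text
clock: 2.6
position: [0.4446, -0.3891, 0.0339]
tcp_rot: [180.0, 0.0, 100.1]
contact_force: [-0.1, 0.1, -0.2]
gripper_width: 0.0868
```

```bash
python3 go.py .444 -.390 .034 100; python3 - <<'E'
from h import *
t=env.get_image('top');s=env.get_image('scene')
a=cv2.resize(t[170:240,370:450],(480,420));b=cv2.resize(s[80:150,130:210],(480,420))[:,:310]
cv2.imwrite('pics/f1.png',np.hstack([a,b]))
E
```

```text
t 2.6 pos [ 0.4446 -0.3891  0.0339] rot [180.    0.  100.1] F [-0.1  0.1 -0.2] w 86.8 j7 32.0
units [-0.01  -0.015  0.002] roll -0.003
```

View pics/f1.png

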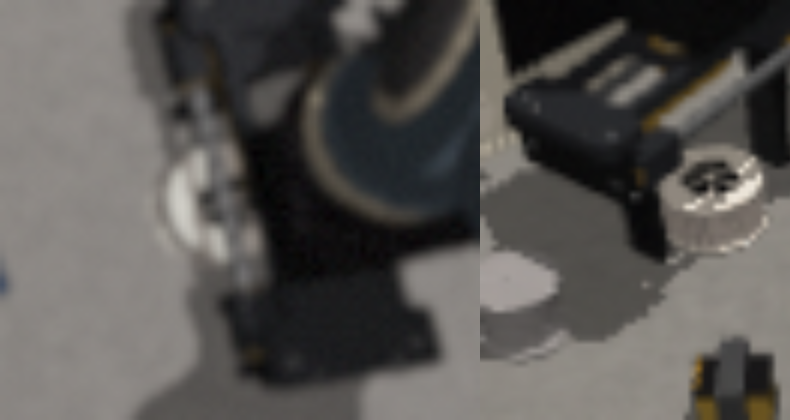

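The pictures show the finger tips standing around the filter (the body offset is parallax). I'll close.

Call:
step_arm:
  increments:
    - {"hand": 50, "offset": [0, 0, 0], "roll": 0}
    - {"hand": 50, "offset": [0, 0, 0], "roll": 0}
    - {"hand": 50, "offset": [0, 0, 0], "roll": 0}
    - {"hand": 50, "offset": [0, 0, 0], "roll": 0}
    - {"hand": 50, "offset": [0, 0, 0], "roll": 0}
    - {"hand": 50, "offset": [0, 0, 0], "roll": 0}
    - {"hand": 50, "offset": [0, 0, 0.2], "roll": 0}
    - {"hand": 50, "offset": [0, 0, 0.2], "roll": 0}
    - {"hand": 50, "offset": [0, 0, 0.3], "roll": 0}
    - {"hand": 50, "offset": [0, 0, 0.4], "roll": 0}
    - {"hand": 50, "offset": [0, 0, 0.4], "roll": 0}
    - {"hand": 50, "offset": [0, 0, 0], "roll": 0}

```text
clock: 4.2
position: [0.4455, -0.3899, 0.1263]
tcp_rot: [179.8, 0.2, 100.1]
contact_force: [-0.7, 0.2, -0.0]
gripper_width: 0.0555
```

```bash
python3 go.py .586 .0545 .124 100
```

```text
t 4.2 pos [ 0.4455 -0.3899  0.1263] rot [179.8   0.2 100.1] F [-0.7  0.2 -0. ] w 55.5 j7 35.0
units [ 2.341  7.406 -0.039] roll -0.002
```

Call:
step_arm:
  increments:
    - {"hand": 50, "offset": [0.1, 0.25, 0], "roll": 0}
    - {"hand": 50, "offset": [0.14, 0.45, 0], "roll": 0}
    - {"hand": 50, "offset": [0.15, 0.48, 0], "roll": 0}
    - {"hand": 50, "offset": [0.15, 0.48, 0], "roll": 0}
    - {"hand": 50, "offset": [0.15, 0.48, 0], "roll": 0}
    - {"hand": 50, "offset": [0.15, 0.48, 0], "roll": 0}
    - {"hand": 50, "offset": [0.15, 0.48, 0], "roll": 0}
    - {"hand": 50, "offset": [0.15, 0.48, 0], "roll": 0}
    - {"hand": 50, "offset": [0.15, 0.48, 0], "roll": 0}
    - {"hand": 50, "offset": [0.15, 0.48, 0], "roll": 0}
    - {"hand": 50, "offset": [0.15, 0.48, 0], "roll": 0}
    - {"hand": 50, "offset": [0.15, 0.48, 0], "roll": 0}
    - {"hand": 50, "offset": [0.15, 0.48, 0], "roll": 0}
    - {"hand": 50, "offset": [0.15, 0.48, 0], "roll": 0}
    - {"hand": 50, "offset": [0.15, 0.48, 0], "roll": 0}
    - {"hand": 50, "offset": [0.1, 0.35, 0], "roll": 0}
    - {"hand": 50, "offset": [0.05, 0.11, 0], "roll": 0}
    - {"hand": 50, "offset": [0, 0, 0], "roll": 0}
    - {"hand": 50, "offset": [0, 0, 0], "roll": 0}

```text
clock: 6.58
position: [0.5843, 0.0536, 0.1231]
tcp_rot: [-180.0, 0.0, 100.0]
contact_force: [0.0, -0.4, -0.7]
gripper_width: 0.0555
```

```bash
python3 go.py .586 .0545 .0415 100;  python3 - <<'E'
from h import *
t=env.get_image('top');s=env.get_image('scene')
a=cv2.resize(t[120:210,220:320],(400,360));b=cv2.resize(s[150:250,170:290],(400,360))
cv2.imwrite('pics/f2.png',np.hstack([a,b]))
E
```

```text
t 6.58 pos [0.5843 0.0536 0.1231] rot [-180.    0.  100.] F [ 0.  -0.4 -0.7] w 55.5 j7 -13.0
units [ 0.028  0.016 -1.361] roll -0.001
```

View pics/f2.png

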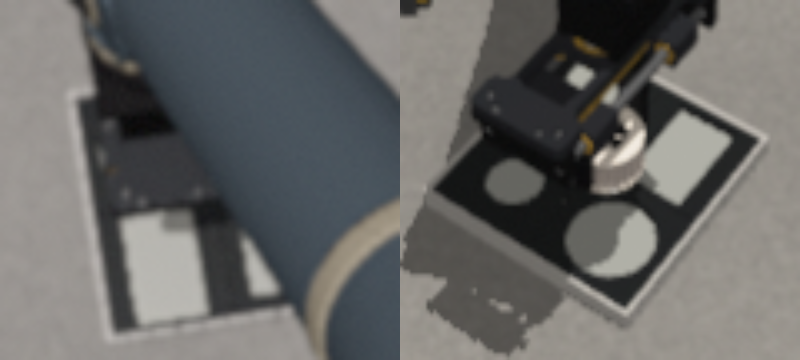

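Call:
step_arm:
  increments:
    - {"hand": 50, "offset": [0.03, 0.015, -0.3], "roll": 0}
    - {"hand": 50, "offset": [0, 0, -0.3], "roll": 0}
    - {"hand": 50, "offset": [0, 0, -0.3], "roll": 0}
    - {"hand": 50, "offset": [0, 0, -0.2], "roll": 0}
    - {"hand": 50, "offset": [0, 0, -0.15], "roll": 0}
    - {"hand": 50, "offset": [0, 0, -0.08], "roll": 0}
    - {"hand": 50, "offset": [0, 0, -0.04], "roll": 0}
    - {"hand": 50, "offset": [0, 0, 0], "roll": 0}
    - {"hand": 50, "offset": [0, 0, 0], "roll": 0}

```text
clock: 7.8
position: [0.5867, 0.0561, 0.0416]
tcp_rot: [180.0, 0.0, 100.1]
contact_force: [-0.2, -0.7, -0.5]
gripper_width: 0.0554
```

```bash
python3 go.py .586 .0545 .041 100;  python3 - <<'E'
from h import *
s=env.get_image('scene')
cv2.imwrite('pics/f3.png',cv2.resize(s[150:250,170:290],(600,500)))
E
```

```text
t 7.8 pos [0.5867 0.0561 0.0416] rot [180.    0.  100.1] F [-0.2 -0.7 -0.5] w 55.4 j7 -17.0
units [-0.011 -0.026 -0.01 ] roll -0.002
```

View pics/f3.png

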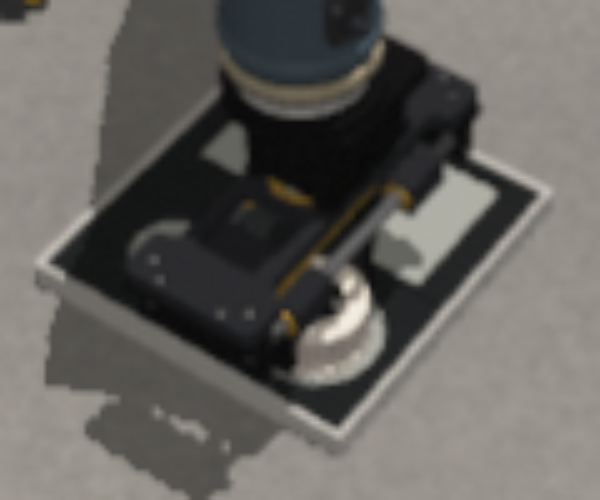

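Call:
step_arm:
  increments:
    - {"hand": 50, "offset": [0, -0.01, -0.015], "roll": 0}
    - {"hand": 50, "offset": [0, 0, 0], "roll": 0}
    - {"hand": 66, "offset": [0, 0, 0], "roll": 0}
    - {"hand": 66, "offset": [0, 0, 0], "roll": 0}
    - {"hand": 66, "offset": [0, 0, 0], "roll": 0}
    - {"hand": 66, "offset": [0, 0, 0], "roll": 0}
    - {"hand": 66, "offset": [0, 0, 0.15], "roll": 0}
    - {"hand": 66, "offset": [0, 0, 0.3], "roll": 0}
    - {"hand": 66, "offset": [0, 0, 0.4], "roll": 0}
    - {"hand": 66, "offset": [0, 0, 0.5], "roll": 0}
    - {"hand": 66, "offset": [0, 0, 0.5], "roll": 0}
    - {"hand": 66, "offset": [0, 0, 0], "roll": 0}

```text
clock: 9.35
position: [0.5883, 0.056, 0.1552]
tcp_rot: [179.6, 0.0, 100.1]
contact_force: [-0.1, 0.6, -0.2]
gripper_width: 0.0662
```

```bash
python3 go.py .5265 .251 .13 94.4
```

```text
t 9.35 pos [0.5883 0.056  0.1552] rot [179.6   0.  100.1] F [-0.1  0.6 -0.2] w 66.2 j7 -12.0
units [-1.031  3.251 -0.42 ] roll -0.1
```

Moving over the fan.

Call:
step_arm:
  increments:
    - {"hand": 87, "offset": [-0.1, 0.3, 0], "roll": 0}
    - {"hand": 87, "offset": [-0.15, 0.45, 0], "roll": 0}
    - {"hand": 87, "offset": [-0.15, 0.5, 0], "roll": -0.03}
    - {"hand": 87, "offset": [-0.15, 0.5, 0], "roll": -0.03}
    - {"hand": 87, "offset": [-0.15, 0.5, -0.1], "roll": -0.03}
    - {"hand": 87, "offset": [-0.15, 0.5, -0.1], "roll": -0.01}
    - {"hand": 87, "offset": [-0.13, 0.4, -0.2], "roll": 0}
    - {"hand": 87, "offset": [-0.05, 0.1, 0], "roll": 0}
    - {"hand": 87, "offset": [0, 0, 0], "roll": 0}
    - {"hand": 87, "offset": [0, 0, 0], "roll": 0}

```text
clock: 10.6
position: [0.5252, 0.2492, 0.1274]
tcp_rot: [180.0, 0.0, 94.3]
contact_force: [0.3, -0.8, 0.7]
gripper_width: 0.087
```

```bash
python3 go.py .5265 .251 .032 94.4;  python3 - <<'E'
from h import *
t=env.get_image('top');s=env.get_image('scene')
a=cv2.resize(t[120:210,220:320],(400,360));b=cv2.resize(s[150:250,170:290],(400,360))
cv2.imwrite('pics/f4.png',np.hstack([a,b]))
E
```

```text
t 10.6 pos [0.5252 0.2492 0.1274] rot [180.    0.   94.3] F [ 0.3 -0.8  0.7] w 87.0 j7 -40.0
units [ 0.022  0.03  -1.591] roll 0.002
```

View pics/f4.png

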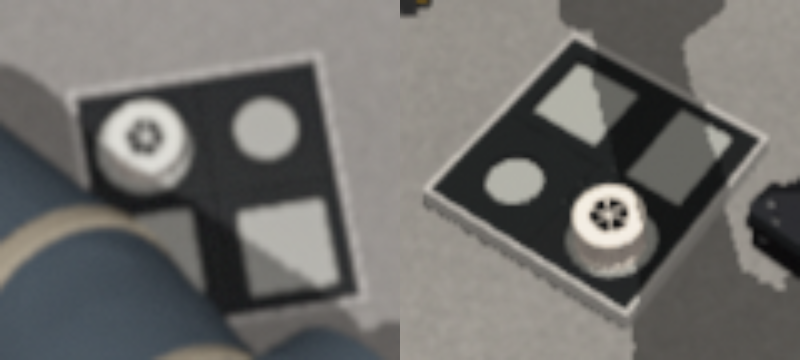

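The filter stands in the round pocket, roughly centred. Next I grasp the fan.

Call:
step_arm:
  increments:
    - {"hand": 87, "offset": [0.02, 0.02, -0.3], "roll": 0}
    - {"hand": 87, "offset": [0, 0, -0.4], "roll": 0}
    - {"hand": 87, "offset": [0, 0, -0.4], "roll": 0}
    - {"hand": 87, "offset": [0, 0, -0.3], "roll": 0}
    - {"hand": 87, "offset": [0, 0, -0.14], "roll": 0}
    - {"hand": 87, "offset": [0, 0, -0.04], "roll": 0}
    - {"hand": 87, "offset": [0, 0, 0], "roll": 0}
    - {"hand": 87, "offset": [0, 0, 0], "roll": 0}

```text
clock: 11.7
position: [0.5263, 0.2519, 0.0332]
tcp_rot: [179.9, -0.0, 94.4]
contact_force: [0.1, 0.4, 0.4]
gripper_width: 0.0869
```

```bash
python3 go.py .5265 .251 .032 94.4;  python3 - <<'E'
from h import *
s=env.get_image('scene')
cv2.imwrite('pics/f5.png',cv2.resize(s[190:290,250:370],(600,500)))
E
```

```text
t 11.7 pos [0.5263 0.2519 0.0332] rot [179.9  -0.   94.4] F [0.1 0.4 0.4] w 86.9 j7 -44.0
units [ 0.004 -0.015 -0.02 ] roll -0.0
```

View pics/f5.png

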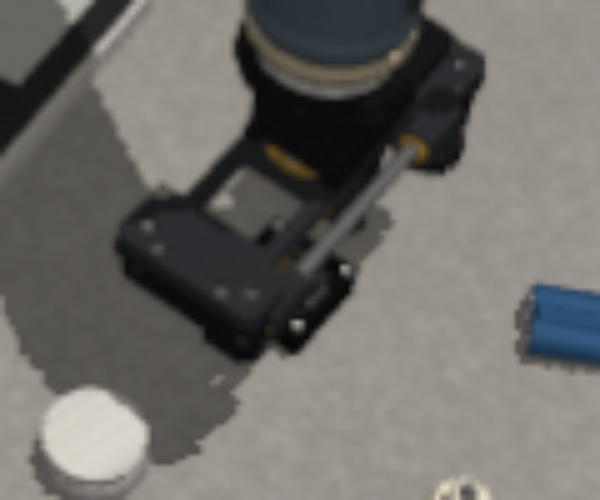

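Call:
step_arm:
  increments:
    - {"hand": 87, "offset": [0, 0, -0.025], "roll": 0}
    - {"hand": 45, "offset": [0, 0, 0], "roll": 0}
    - {"hand": 45, "offset": [0, 0, 0], "roll": 0}
    - {"hand": 45, "offset": [0, 0, 0], "roll": 0}
    - {"hand": 45, "offset": [0, 0, 0], "roll": 0}
    - {"hand": 45, "offset": [0, 0, 0], "roll": 0}
    - {"hand": 45, "offset": [0, 0, 0], "roll": 0}
    - {"hand": 45, "offset": [0, 0, 0], "roll": 0}
    - {"hand": 45, "offset": [0, 0, 0.15], "roll": 0}
    - {"hand": 45, "offset": [0, 0, 0.15], "roll": 0}
    - {"hand": 45, "offset": [0, 0, 0.2], "roll": 0}
    - {"hand": 45, "offset": [0, 0, 0], "roll": 0}

```text
clock: 13.25
position: [0.5266, 0.2521, 0.0625]
tcp_rot: [179.8, -0.1, 94.4]
contact_force: [-0.3, 0.7, -1.0]
gripper_width: 0.0497
```

```bash
python3 go.py .509 -.0555 .13 100.2;  python3 - <<'E'
from h import *
s=env.get_image('scene')
cv2.imwrite('pics/f6.png',cv2.resize(s[190:290,250:370],(600,500)))
E
```

```text
t 13.25 pos [0.5266 0.2521 0.0625] rot [ 1.798e+02 -1.000e-01  9.440e+01] F [-0.3  0.7 -1. ] w 49.7 j7 -43.0
units [-0.294 -5.127  1.125] roll 0.101
```

View pics/f6.png

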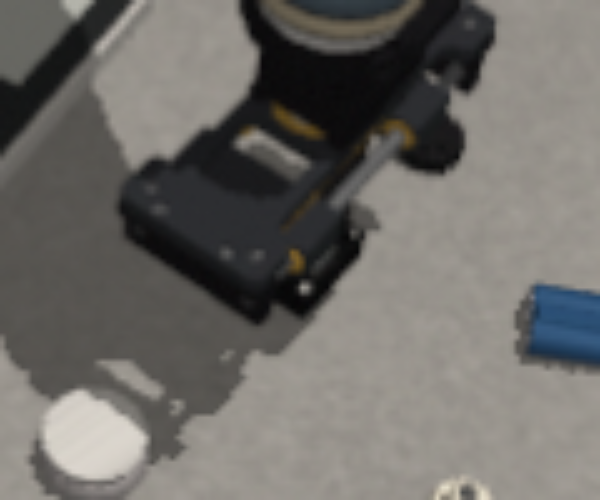

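Call:
step_arm:
  increments:
    - {"hand": 45, "offset": [0, -0.1, 0.4], "roll": 0}
    - {"hand": 45, "offset": [0, -0.2, 0.4], "roll": 0}
    - {"hand": 45, "offset": [-0.02, -0.35, 0.3], "roll": 0}
    - {"hand": 45, "offset": [-0.03, -0.45, 0], "roll": 0.02}
    - {"hand": 45, "offset": [-0.03, -0.48, 0], "roll": 0.02}
    - {"hand": 45, "offset": [-0.03, -0.48, 0], "roll": 0.02}
    - {"hand": 45, "offset": [-0.03, -0.48, 0], "roll": 0.02}
    - {"hand": 45, "offset": [-0.03, -0.48, 0], "roll": 0.02}
    - {"hand": 45, "offset": [-0.03, -0.48, 0], "roll": 0}
    - {"hand": 45, "offset": [-0.03, -0.48, 0], "roll": 0}
    - {"hand": 45, "offset": [-0.03, -0.48, 0], "roll": 0}
    - {"hand": 45, "offset": [-0.03, -0.4, 0], "roll": 0}
    - {"hand": 45, "offset": [0, -0.2, 0], "roll": 0}
    - {"hand": 45, "offset": [0, -0.07, 0], "roll": 0}
    - {"hand": 45, "offset": [0, 0, 0], "roll": 0}
    - {"hand": 45, "offset": [0, 0, 0], "roll": 0}

```text
clock: 15.3
position: [0.5085, -0.0551, 0.127]
tcp_rot: [180.0, -0.0, 100.2]
contact_force: [-0.2, -0.6, 0.0]
gripper_width: 0.0494
```

```bash
python3 go.py .509 -.0555 .0395 100.2
```

```text
t 15.3 pos [ 0.5085 -0.0551  0.127 ] rot [180.   -0.  100.2] F [-0.2 -0.6  0. ] w 49.4 j7 -1.0
units [ 0.008 -0.007 -1.459] roll -0.001
```

Call:
step_arm:
  increments:
    - {"hand": 45, "offset": [0, 0, -0.3], "roll": 0}
    - {"hand": 45, "offset": [0, 0, -0.4], "roll": 0}
    - {"hand": 45, "offset": [0, 0, -0.35], "roll": 0}
    - {"hand": 45, "offset": [0, 0, -0.2], "roll": 0}
    - {"hand": 45, "offset": [0, 0, -0.12], "roll": 0}
    - {"hand": 45, "offset": [0, 0, -0.05], "roll": 0}
    - {"hand": 45, "offset": [0, 0, -0.03], "roll": 0}
    - {"hand": 45, "offset": [0, 0, 0], "roll": 0}
    - {"hand": 45, "offset": [0, 0, 0], "roll": 0}

```text
clock: 16.42
position: [0.5086, -0.0562, 0.0403]
tcp_rot: [180.0, 0.0, 100.1]
contact_force: [-0.3, 0.6, -0.5]
gripper_width: 0.0499
```

```bash
python3 go.py .509 -.0555 .0395 100.2;  python3 - <<'E'
from h import *
s=env.get_image('scene')
cv2.imwrite('pics/f7.png',cv2.resize(s[140:250,170:290],(600,550)))
E
```

```text
t 16.43 pos [ 0.5086 -0.0562  0.0403] rot [180.    0.  100.1] F [-0.3  0.6 -0.5] w 49.9 j7 -6.0
units [ 0.007  0.012 -0.013] roll 0.001
```

View pics/f7.png

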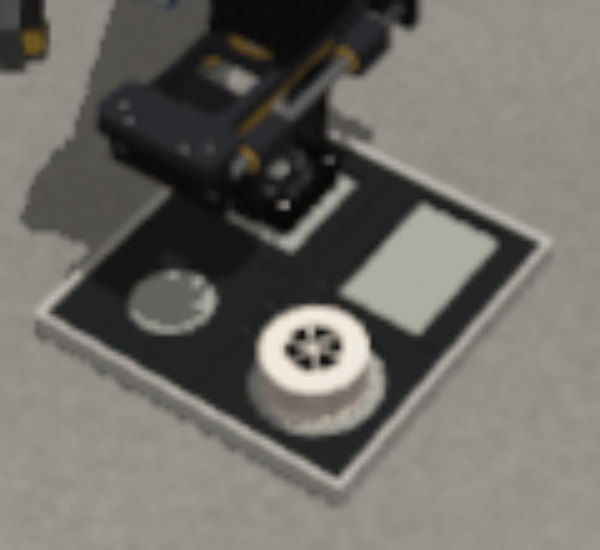

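The fan is above its pocket and aligned. I'll lower the last millimetre and release.

Call:
step_arm:
  increments:
    - {"hand": 45, "offset": [0, 0, -0.02], "roll": 0}
    - {"hand": 45, "offset": [0, 0, 0], "roll": 0}
    - {"hand": 60, "offset": [0, 0, 0], "roll": 0}
    - {"hand": 60, "offset": [0, 0, 0], "roll": 0}
    - {"hand": 60, "offset": [0, 0, 0], "roll": 0}
    - {"hand": 60, "offset": [0, 0, 0], "roll": 0}
    - {"hand": 60, "offset": [0, 0, 0.15], "roll": 0}
    - {"hand": 60, "offset": [0, 0, 0.3], "roll": 0}
    - {"hand": 60, "offset": [0, 0, 0.5], "roll": 0}
    - {"hand": 60, "offset": [0, 0, 0.5], "roll": 0}
    - {"hand": 60, "offset": [0, 0, 0.5], "roll": 0}
    - {"hand": 60, "offset": [0, 0, 0], "roll": 0}

```text
clock: 17.98
position: [0.5103, -0.0561, 0.1592]
tcp_rot: [179.6, 0.1, 100.1]
contact_force: [0.3, -0.3, 0.1]
gripper_width: 0.0601
```

```bash
python3 go.py .4395 .3765 .13 122.6
```

```text
t 17.98 pos [ 0.5103 -0.0561  0.1592] rot [1.796e+02 1.000e-01 1.001e+02] F [ 0.3 -0.3  0.1] w 60.1 j7 0.0
units [-1.179  7.21  -0.487] roll 0.392
```

Call:
step_arm:
  increments:
    - {"hand": 87, "offset": [-0.05, 0.25, 0], "roll": 0}
    - {"hand": 87, "offset": [-0.07, 0.45, 0], "roll": 0.03}
    - {"hand": 87, "offset": [-0.075, 0.5, 0], "roll": 0.03}
    - {"hand": 87, "offset": [-0.075, 0.5, 0], "roll": 0.03}
    - {"hand": 87, "offset": [-0.075, 0.5, 0], "roll": 0.03}
    - {"hand": 87, "offset": [-0.08, 0.5, 0], "roll": 0.03}
    - {"hand": 87, "offset": [-0.08, 0.5, 0], "roll": 0.03}
    - {"hand": 87, "offset": [-0.08, 0.5, 0], "roll": 0.03}
    - {"hand": 87, "offset": [-0.08, 0.5, 0], "roll": 0.03}
    - {"hand": 87, "offset": [-0.08, 0.5, 0], "roll": 0.03}
    - {"hand": 87, "offset": [-0.08, 0.5, 0], "roll": 0.03}
    - {"hand": 87, "offset": [-0.08, 0.5, 0], "roll": 0.03}
    - {"hand": 87, "offset": [-0.08, 0.5, -0.1], "roll": 0.03}
    - {"hand": 87, "offset": [-0.08, 0.5, -0.1], "roll": 0.03}
    - {"hand": 87, "offset": [-0.08, 0.3, -0.1], "roll": 0}
    - {"hand": 87, "offset": [-0.05, 0.2, -0.1], "roll": 0}
    - {"hand": 87, "offset": [-0.05, 0.01, -0.1], "roll": 0}
    - {"hand": 87, "offset": [0, 0, 0], "roll": 0}
    - {"hand": 87, "offset": [0, 0, 0], "roll": 0}

```text
clock: 20.35
position: [0.4342, 0.3756, 0.1258]
tcp_rot: [180.0, 0.0, 122.4]
contact_force: [0.4, 0.1, -0.4]
gripper_width: 0.087
```

```bash
python3 go.py .4395 .3765 .032 122.6;  python3 - <<'E'
from h import *
t=env.get_image('top');s=env.get_image('scene')
cv2.imwrite('pics/t8.png',t)
a=cv2.resize(t[120:210,220:320],(400,360));b=cv2.resize(s[150:250,170:290],(400,360))
cv2.imwrite('pics/f8.png',np.hstack([a,b]))
E
```

```text
t 20.35 pos [0.4342 0.3756 0.1258] rot [180.    0.  122.4] F [ 0.4  0.1 -0.4] w 87.0 j7 -32.0
units [ 0.089  0.016 -1.564] roll 0.003
```

View pics/f8.png

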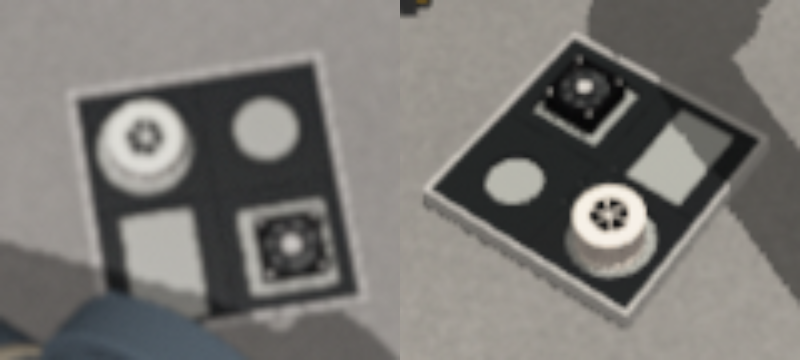

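```bash
python3 - <<'E'
from h import *
t=cv2.imread('pics/t8.png')
print(p2w('top',(292.4,180.7),.026),p2w('scene',(225.4,174.2),.026))
print(p2w('top',(256.3,153.9),.037),p2w('scene',(232.5,209.5),.037))
E
```

```text
[[ 0.50639413 -0.05617652  0.026     ]] [[ 0.50997192 -0.0546623   0.026     ]]
[[0.58513299 0.05298889 0.037     ]] [[0.58813008 0.05525115 0.037     ]]
```

Call:
step_arm:
  increments:
    - {"hand": 87, "offset": [0.09, 0.015, -0.3], "roll": 0.003}
    - {"hand": 87, "offset": [0, 0, -0.4], "roll": 0}
    - {"hand": 87, "offset": [0, 0, -0.4], "roll": 0}
    - {"hand": 87, "offset": [0, 0, -0.3], "roll": 0}
    - {"hand": 87, "offset": [0, 0, -0.12], "roll": 0}
    - {"hand": 87, "offset": [0, 0, -0.04], "roll": 0}
    - {"hand": 87, "offset": [0, 0, 0], "roll": 0}
    - {"hand": 87, "offset": [0, 0, 0], "roll": 0}

```text
clock: 21.45
position: [0.4394, 0.3777, 0.0329]
tcp_rot: [179.9, -0.0, 122.7]
contact_force: [0.2, -0.1, 0.3]
gripper_width: 0.0869
```

```bash
python3 go.py .4395 .3765 .032 122.6;  python3 - <<'E'
from h import *
s=env.get_image('scene')
cv2.imwrite('pics/f9.png',cv2.resize(s[200:300,310:430],(600,500)))
E
```

```text
t 21.45 pos [0.4394 0.3777 0.0329] rot [179.9  -0.  122.7] F [ 0.2 -0.1  0.3] w 86.9 j7 -37.0
units [ 0.001 -0.02  -0.015] roll -0.001
```

View pics/f9.png

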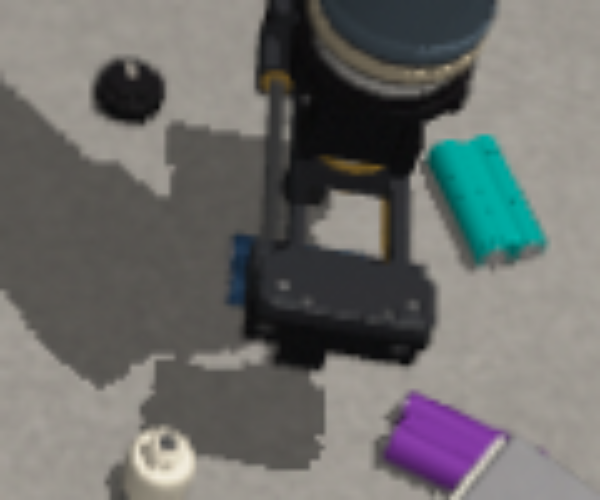

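Call:
step_arm:
  increments:
    - {"hand": 87, "offset": [0, -0.01, -0.03], "roll": 0}
    - {"hand": 34, "offset": [0, 0, 0], "roll": 0}
    - {"hand": 34, "offset": [0, 0, 0], "roll": 0}
    - {"hand": 34, "offset": [0, 0, 0], "roll": 0}
    - {"hand": 34, "offset": [0, 0, 0], "roll": 0}
    - {"hand": 34, "offset": [0, 0, 0], "roll": 0}
    - {"hand": 34, "offset": [0, 0, 0], "roll": 0}
    - {"hand": 34, "offset": [0, 0, 0], "roll": 0}
    - {"hand": 34, "offset": [0, 0, 0], "roll": 0}
  grip_force: 25

```text
clock: 22.62
position: [0.4391, 0.3768, 0.0304]
tcp_rot: [180.0, -0.0, 122.7]
contact_force: [0.7, -0.3, -1.2]
gripper_width: 0.0379
```

```bash
python3 go.py .493 .038 .14 190.2
```

```text
t 22.62 pos [0.4391 0.3768 0.0304] rot [180.   -0.  122.7] F [ 0.7 -0.3 -1.2] w 37.9 j7 -37.0
units [ 0.898 -5.647  1.827] roll 1.179
```

Call:
step_arm:
  increments:
    - {"hand": 34, "offset": [0, 0, 0.15], "roll": 0}
    - {"hand": 34, "offset": [0, 0, 0.2], "roll": 0}
    - {"hand": 34, "offset": [0, 0, 0], "roll": 0}

```text
clock: 23.0
position: [0.4397, 0.3775, 0.0528]
tcp_rot: [179.8, -0.0, 122.7]
contact_force: [0.4, 0.4, -0.9]
gripper_width: 0.0379
```

```bash
python3 go.py .493 .038 .14 190.2;  python3 - <<'E'
from h import *
s=env.get_image('scene')
cv2.imwrite('pics/f10.png',cv2.resize(s[200:300,310:430],(600,500)))
E
```

```text
t 23.0 pos [0.4397 0.3775 0.0528] rot [179.8  -0.  122.7] F [ 0.4  0.4 -0.9] w 37.9 j7 -36.0
units [ 0.889 -5.658  1.453] roll 1.179
```

View pics/f10.png

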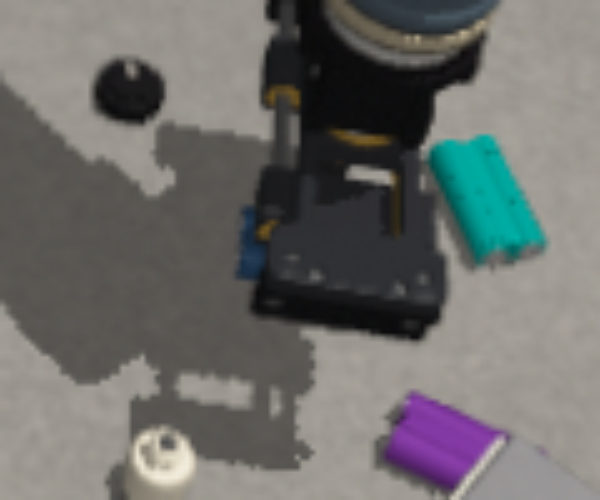

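Call:
step_arm:
  increments:
    - {"hand": 34, "offset": [0, 0, 0.4], "roll": 0}
    - {"hand": 34, "offset": [0, -0.2, 0.4], "roll": 0}
    - {"hand": 34, "offset": [0.03, -0.3, 0.4], "roll": 0}
    - {"hand": 34, "offset": [0.07, -0.42, 0.4], "roll": 0.1}
    - {"hand": 34, "offset": [0.07, -0.42, 0], "roll": 0.1}
    - {"hand": 34, "offset": [0.07, -0.42, 0], "roll": 0.1}
    - {"hand": 34, "offset": [0.07, -0.42, 0], "roll": 0.1}
    - {"hand": 34, "offset": [0.07, -0.42, 0], "roll": 0.1}
    - {"hand": 34, "offset": [0.07, -0.42, 0], "roll": 0.1}
    - {"hand": 34, "offset": [0.07, -0.42, 0], "roll": 0.1}
    - {"hand": 34, "offset": [0.07, -0.42, 0], "roll": 0.1}
    - {"hand": 34, "offset": [0.07, -0.42, 0], "roll": 0.1}
    - {"hand": 34, "offset": [0.07, -0.42, 0], "roll": 0.1}
    - {"hand": 34, "offset": [0.07, -0.42, 0], "roll": 0.1}
    - {"hand": 34, "offset": [0.07, -0.3, 0], "roll": 0.1}
    - {"hand": 34, "offset": [0.02, -0.2, 0], "roll": 0.08}
    - {"hand": 34, "offset": [0, -0.04, 0], "roll": 0}
    - {"hand": 34, "offset": [0, 0, 0], "roll": 0}
    - {"hand": 34, "offset": [0, 0, 0], "roll": 0}

```text
clock: 25.42
position: [0.4923, 0.0379, 0.1475]
tcp_rot: [180.0, 0.0, -164.0]
contact_force: [0.4, 0.5, -1.1]
gripper_width: 0.0374
```

```bash
python3 go.py .493 .038 .038 190.2;  python3 - <<'E'
from h import *
s=env.get_image('scene')
cv2.imwrite('pics/f11.png',cv2.resize(s[140:250,170:290],(600,550)))
E
```

```text
t 25.43 pos [0.4923 0.0379 0.1475] rot [ 180.    0. -164.] F [ 0.4  0.5 -1.1] w 37.4 j7 70.0
units [ 0.011  0.002 -1.825] roll -0.102
```

View pics/f11.png

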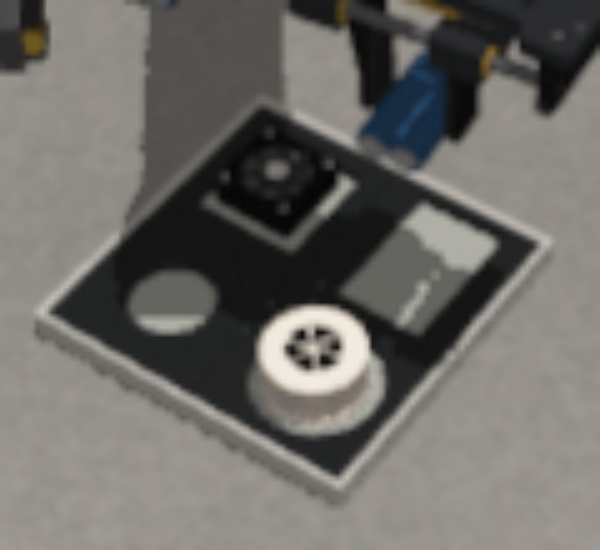

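Call:
step_arm:
  increments:
    - {"hand": 34, "offset": [0.01, 0, -0.2], "roll": -0.052}
    - {"hand": 34, "offset": [0, 0, -0.4], "roll": -0.05}
    - {"hand": 34, "offset": [0, 0, -0.4], "roll": 0}
    - {"hand": 34, "offset": [0, 0, -0.4], "roll": 0}
    - {"hand": 34, "offset": [0, 0, -0.2], "roll": 0}
    - {"hand": 34, "offset": [0, 0, -0.12], "roll": 0}
    - {"hand": 34, "offset": [0, 0, -0.05], "roll": 0}
    - {"hand": 34, "offset": [0, 0, -0.02], "roll": 0}
    - {"hand": 34, "offset": [0, 0, 0], "roll": 0}
    - {"hand": 34, "offset": [0, 0, 0], "roll": 0}

```text
clock: 26.72
position: [0.4933, 0.0371, 0.0403]
tcp_rot: [-180.0, 0.0, -169.9]
contact_force: [0.3, -0.4, -1.3]
gripper_width: 0.0378
```

```bash
python3 go.py .493 .038 .038 190.2;  python3 - <<'E'
from h import *
s=env.get_image('scene')
cv2.imwrite('pics/f12.png',cv2.resize(s[140:250,170:290],(600,550)))
E
```

```text
t 26.73 pos [0.4933 0.0371 0.0403] rot [-180.     0.  -169.9] F [ 0.3 -0.4 -1.3] w 37.8 j7 56.0
units [-0.005  0.016 -0.038] roll 0.001
```

View pics/f12.png

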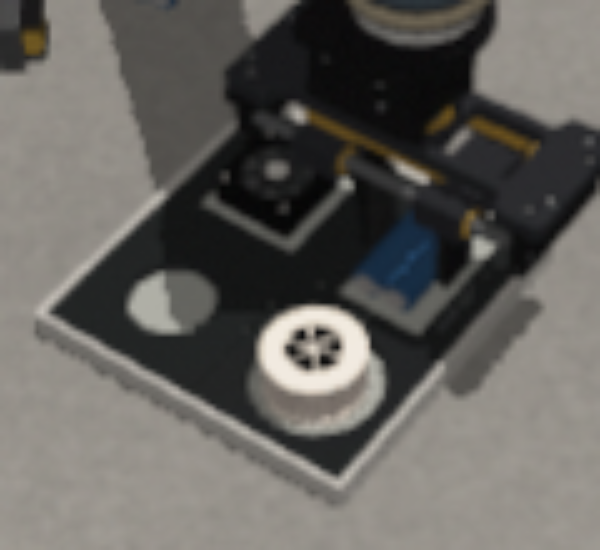

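Call:
step_arm:
  increments:
    - {"hand": 34, "offset": [0, 0.01, -0.03], "roll": 0}
    - {"hand": 34, "offset": [0, 0, -0.015], "roll": 0}
    - {"hand": 34, "offset": [0, 0, 0], "roll": 0}
    - {"hand": 34, "offset": [0, 0, 0], "roll": 0}

```text
clock: 27.28
position: [0.493, 0.0378, 0.0373]
tcp_rot: [-180.0, -0.0, -169.8]
contact_force: [-0.3, -1.0, 2.1]
gripper_width: 0.0373
```

Call:
step_arm:
  increments:
    - {"hand": 50, "offset": [0, 0, 0], "roll": 0}
    - {"hand": 50, "offset": [0, 0, 0], "roll": 0}
    - {"hand": 50, "offset": [0, 0, 0], "roll": 0}
    - {"hand": 50, "offset": [0, 0, 0], "roll": 0}
    - {"hand": 50, "offset": [0, 0, 0.15], "roll": 0}
    - {"hand": 50, "offset": [0, 0, 0.3], "roll": 0}
    - {"hand": 50, "offset": [0, 0, 0.5], "roll": 0}
    - {"hand": 50, "offset": [0, 0, 0.5], "roll": 0}
    - {"hand": 50, "offset": [0, 0, 0.5], "roll": 0}
    - {"hand": 50, "offset": [0, 0, 0], "roll": 0}

```text
clock: 28.52
position: [0.4947, 0.0382, 0.1574]
tcp_rot: [-179.9, 0.3, -169.9]
contact_force: [-0.8, 0.3, -0.0]
gripper_width: 0.0503
```

```bash
python3 go.py .5725 .391 .15 100
```

```text
t 28.52 pos [0.4947 0.0382 0.1574] rot [-179.9    0.3 -169.9] F [-0.8  0.3 -0. ] w 50.3 j7 66.0
units [ 1.296  5.88  -0.123] roll -1.573
```

Call:
step_arm:
  increments:
    - {"hand": 70, "offset": [0.086, 0.392, 0], "roll": -0.105}
    - {"hand": 70, "offset": [0.086, 0.392, 0], "roll": -0.105}
    - {"hand": 70, "offset": [0.086, 0.392, 0], "roll": -0.105}
    - {"hand": 70, "offset": [0.086, 0.392, 0], "roll": -0.105}
    - {"hand": 70, "offset": [0.086, 0.392, 0], "roll": -0.105}
    - {"hand": 70, "offset": [0.086, 0.392, 0], "roll": -0.105}
    - {"hand": 70, "offset": [0.086, 0.392, 0], "roll": -0.105}
    - {"hand": 70, "offset": [0.086, 0.392, 0], "roll": -0.105}
    - {"hand": 70, "offset": [0.086, 0.392, 0], "roll": -0.105}
    - {"hand": 70, "offset": [0.086, 0.392, 0], "roll": -0.105}
    - {"hand": 70, "offset": [0.086, 0.392, 0], "roll": -0.105}
    - {"hand": 70, "offset": [0.086, 0.392, 0], "roll": -0.105}
    - {"hand": 70, "offset": [0.086, 0.392, 0], "roll": -0.105}
    - {"hand": 70, "offset": [0.086, 0.392, 0], "roll": -0.105}
    - {"hand": 70, "offset": [0.086, 0.392, 0], "roll": -0.103}
    - {"hand": 70, "offset": [0, 0, 0], "roll": 0}
    - {"hand": 70, "offset": [0, 0, 0], "roll": 0}

```text
clock: 30.65
position: [0.5702, 0.3894, 0.1537]
tcp_rot: [-179.9, 0.1, 100.1]
contact_force: [-0.3, -0.4, -0.5]
gripper_width: 0.0699
```

```bash
python3 go.py .5725 .391 .034 100;  python3 - <<'E'
from h import *
t=env.get_image('top');s=env.get_image('scene')
a=cv2.resize(t[120:210,220:320],(400,360));b=cv2.resize(s[150:250,170:290],(400,360))
cv2.imwrite('pics/f13.png',np.hstack([a,b]))
E
```

```text
t 30.65 pos [0.5702 0.3894 0.1537] rot [-1.799e+02  1.000e-01  1.001e+02] F [-0.3 -0.4 -0.5] w 69.9 j7 -43.0
units [ 0.039  0.027 -1.995] roll -0.001
```

View pics/f13.png

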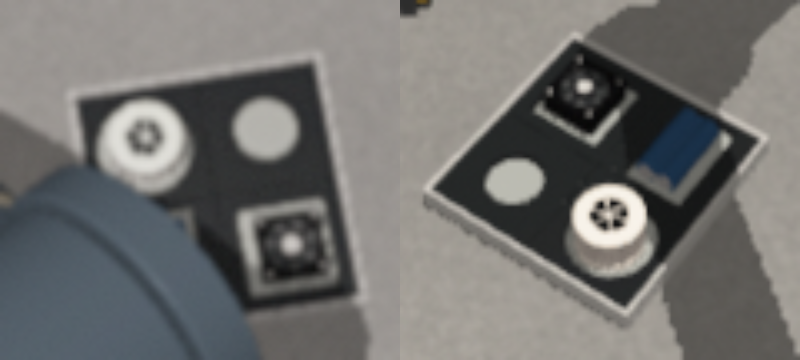

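The battery lies in its oblong pocket. Next I descend to the cell.

Call:
step_arm:
  increments:
    - {"hand": 70, "offset": [0.03, 0.02, -0.3], "roll": 0}
    - {"hand": 70, "offset": [0, 0, -0.4], "roll": 0}
    - {"hand": 70, "offset": [0, 0, -0.4], "roll": 0}
    - {"hand": 70, "offset": [0, 0, -0.4], "roll": 0}
    - {"hand": 70, "offset": [0, 0, -0.3], "roll": 0}
    - {"hand": 70, "offset": [0, 0, -0.18], "roll": 0}
    - {"hand": 70, "offset": [0, 0, 0], "roll": 0}
    - {"hand": 70, "offset": [0, 0, 0], "roll": 0}

```text
clock: 31.75
position: [0.5728, 0.3922, 0.0363]
tcp_rot: [179.9, -0.1, 100.0]
contact_force: [0.7, 0.6, 0.1]
gripper_width: 0.0701
```

```bash
python3 go.py .5725 .391 .034 100;  python3 - <<'E'
from h import *
s=env.get_image('scene')
cv2.imwrite('pics/f14.png',cv2.resize(s[230:330,290:410],(600,500)))
E
```

```text
t 31.75 pos [0.5728 0.3922 0.0363] rot [ 1.799e+02 -1.000e-01  1.000e+02] F [0.7 0.6 0.1] w 70.1 j7 -46.0
units [-0.004 -0.02  -0.039] roll -0.0
```

View pics/f14.png

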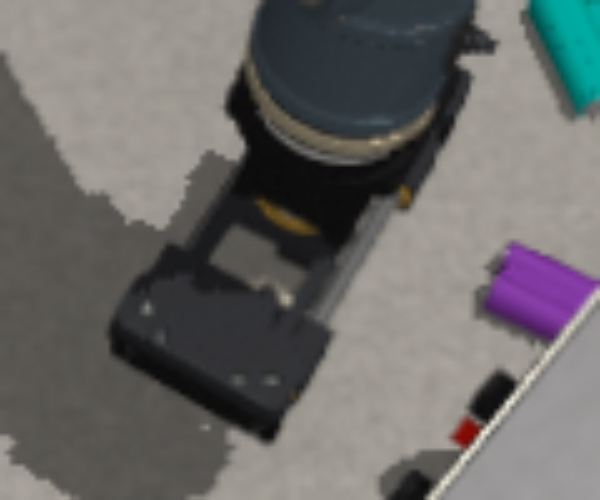

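Call:
step_arm:
  increments:
    - {"hand": 70, "offset": [0, -0.01, -0.04], "roll": 0}
    - {"hand": 28, "offset": [0, 0, 0], "roll": 0}
    - {"hand": 28, "offset": [0, 0, 0], "roll": 0}
    - {"hand": 28, "offset": [0, 0, 0], "roll": 0}
    - {"hand": 28, "offset": [0, 0, 0], "roll": 0}
    - {"hand": 28, "offset": [0, 0, 0], "roll": 0}
    - {"hand": 28, "offset": [0, 0, 0], "roll": 0}
    - {"hand": 28, "offset": [0, 0, 0], "roll": 0}
  grip_force: 20

```text
clock: 32.8
position: [0.5723, 0.3911, 0.0331]
tcp_rot: [180.0, -0.0, 100.0]
contact_force: [-0.1, 0.3, 0.6]
gripper_width: 0.0316
```

Call:
step_arm:
  increments:
    - {"hand": 28, "offset": [0, 0, 0.15], "roll": 0}
    - {"hand": 28, "offset": [0, 0, 0.2], "roll": 0}
    - {"hand": 28, "offset": [0, 0, 0.4], "roll": 0}
    - {"hand": 28, "offset": [0, 0, 0.4], "roll": 0}
    - {"hand": 28, "offset": [0, 0, 0.4], "roll": 0}
    - {"hand": 28, "offset": [0, 0, 0.4], "roll": 0}
    - {"hand": 28, "offset": [0, 0, 0], "roll": 0}

```text
clock: 33.67
position: [0.5733, 0.3923, 0.1533]
tcp_rot: [179.7, -0.2, 100.0]
contact_force: [0.3, 0.3, 0.0]
gripper_width: 0.0313
```

```bash
python3 go.py .6026 -.039 .15 100;  python3 - <<'E'
from h import *
s=env.get_image('scene')
cv2.imwrite('pics/f15.png',cv2.resize(s[220:320,290:410],(600,500)))
E
```

```text
t 33.67 pos [0.5733 0.3923 0.1533] rot [179.7  -0.2 100. ] F [0.3 0.3 0. ] w 31.3 j7 -43.0
units [ 0.488 -7.189 -0.054] roll -0.0
```

View pics/f15.png

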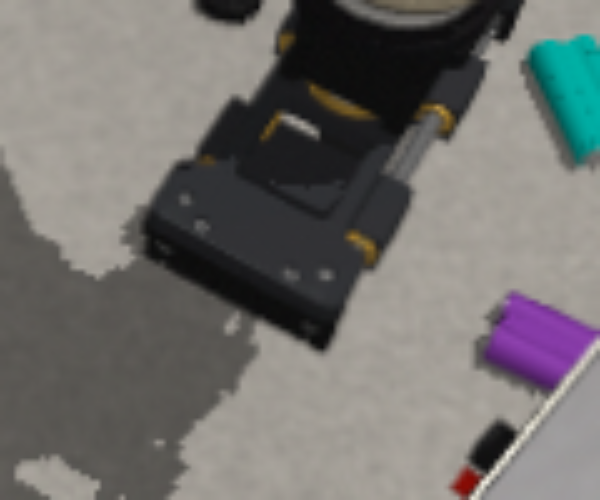

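Call:
step_arm:
  increments:
    - {"hand": 28, "offset": [0, -0.2, 0], "roll": 0}
    - {"hand": 28, "offset": [0.03, -0.4, 0], "roll": 0}
    - {"hand": 28, "offset": [0.03, -0.48, 0], "roll": 0}
    - {"hand": 28, "offset": [0.03, -0.48, 0], "roll": 0}
    - {"hand": 28, "offset": [0.03, -0.48, 0], "roll": 0}
    - {"hand": 28, "offset": [0.03, -0.48, 0], "roll": 0}
    - {"hand": 28, "offset": [0.03, -0.48, 0], "roll": 0}
    - {"hand": 28, "offset": [0.03, -0.48, 0], "roll": 0}
    - {"hand": 28, "offset": [0.03, -0.48, 0], "roll": 0}
    - {"hand": 28, "offset": [0.03, -0.48, 0], "roll": 0}
    - {"hand": 28, "offset": [0.03, -0.48, 0], "roll": 0}
    - {"hand": 28, "offset": [0.03, -0.48, 0], "roll": 0}
    - {"hand": 28, "offset": [0.03, -0.48, 0], "roll": 0}
    - {"hand": 28, "offset": [0.03, -0.48, 0], "roll": 0}
    - {"hand": 28, "offset": [0.05, -0.45, 0], "roll": 0}
    - {"hand": 28, "offset": [0.04, -0.28, 0], "roll": 0}
    - {"hand": 28, "offset": [0.01, -0.1, 0], "roll": 0}
    - {"hand": 28, "offset": [0, 0, 0], "roll": 0}
    - {"hand": 28, "offset": [0, 0, 0], "roll": 0}

```text
clock: 36.1
position: [0.6016, -0.0389, 0.1501]
tcp_rot: [180.0, -0.0, 100.1]
contact_force: [-0.8, 0.7, -0.2]
gripper_width: 0.0317
```

```bash
python3 go.py .6026 -.039 .041 100;  python3 - <<'E'
from h import *
s=env.get_image('scene')
cv2.imwrite('pics/f16.png',cv2.resize(s[140:250,170:290],(600,550)))
E
```

```text
t 36.1 pos [ 0.6016 -0.0389  0.1501] rot [180.   -0.  100.1] F [-0.8  0.7 -0.2] w 31.7 j7 -4.0
units [ 0.017 -0.002 -1.819] roll -0.002
```

View pics/f16.png

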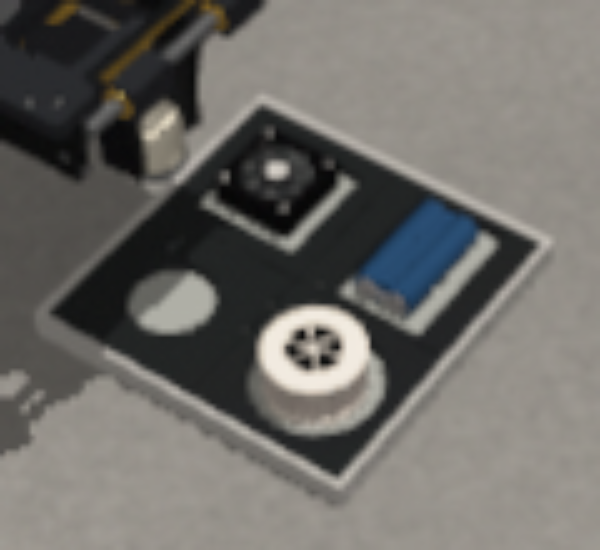

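Call:
step_arm:
  increments:
    - {"hand": 28, "offset": [0.015, 0, -0.3], "roll": 0}
    - {"hand": 28, "offset": [0, 0, -0.4], "roll": 0}
    - {"hand": 28, "offset": [0, 0, -0.4], "roll": 0}
    - {"hand": 28, "offset": [0, 0, -0.35], "roll": 0}
    - {"hand": 28, "offset": [0, 0, -0.2], "roll": 0}
    - {"hand": 28, "offset": [0, 0, -0.1], "roll": 0}
    - {"hand": 28, "offset": [0, 0, -0.05], "roll": 0}
    - {"hand": 28, "offset": [0, 0, 0], "roll": 0}
    - {"hand": 28, "offset": [0, 0, 0], "roll": 0}

```text
clock: 37.28
position: [0.603, -0.0403, 0.0427]
tcp_rot: [179.9, 0.0, 100.0]
contact_force: [-0.2, -1.6, -0.7]
gripper_width: 0.0317
```

```bash
python3 go.py .6026 -.039 .0402 100;  python3 - <<'E'
from h import *
s=env.get_image('scene')
cv2.imwrite('pics/f17.png',cv2.resize(s[140:250,170:290],(600,550)))
E
```

```text
t 37.27 pos [ 0.603  -0.0403  0.0427] rot [179.9   0.  100. ] F [-0.2 -1.6 -0.7] w 31.7 j7 -8.0
units [-0.006  0.022 -0.041] roll -0.0
```

View pics/f17.png

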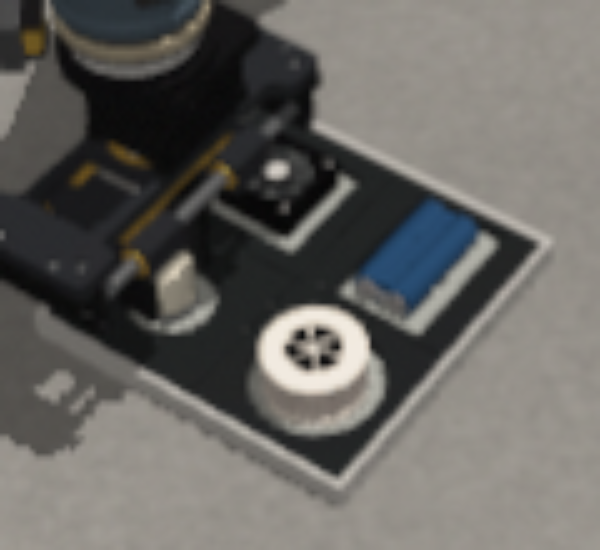

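Call:
step_arm:
  increments:
    - {"hand": 28, "offset": [0, 0.015, -0.03], "roll": 0}
    - {"hand": 28, "offset": [0, 0, -0.015], "roll": 0}
    - {"hand": 28, "offset": [0, 0, 0], "roll": 0}
    - {"hand": 28, "offset": [0, 0, 0], "roll": 0}

```text
clock: 37.83
position: [0.6027, -0.0392, 0.04]
tcp_rot: [180.0, 0.0, 100.0]
contact_force: [-1.1, 0.2, 5.3]
gripper_width: 0.0315
```

Call:
step_arm:
  increments:
    - {"hand": 46, "offset": [0, 0, 0], "roll": 0}
    - {"hand": 46, "offset": [0, 0, 0], "roll": 0}
    - {"hand": 46, "offset": [0, 0, 0], "roll": 0}
    - {"hand": 46, "offset": [0, 0, 0], "roll": 0}
    - {"hand": 46, "offset": [0, 0, 0.15], "roll": 0}
    - {"hand": 46, "offset": [0, 0, 0.3], "roll": 0}
    - {"hand": 46, "offset": [0, 0, 0.5], "roll": 0}
    - {"hand": 46, "offset": [0, 0, 0.5], "roll": 0}
    - {"hand": 46, "offset": [0, 0, 0.5], "roll": 0}
    - {"hand": 46, "offset": [0, 0, 0.4], "roll": 0}
    - {"hand": 46, "offset": [0, -0.3, 0], "roll": 0}
    - {"hand": 46, "offset": [0, -0.5, 0], "roll": 0}
    - {"hand": 46, "offset": [0, -0.5, 0], "roll": 0}
    - {"hand": 46, "offset": [0, -0.5, 0], "roll": 0}
    - {"hand": 46, "offset": [0, -0.5, 0], "roll": 0}
    - {"hand": 46, "offset": [0, -0.5, 0], "roll": 0}
    - {"hand": 46, "offset": [0, -0.3, 0], "roll": 0}
    - {"hand": 46, "offset": [0, 0, 0], "roll": 0}

```text
clock: 40.08
position: [0.6018, -0.2275, 0.1797]
tcp_rot: [-179.9, -0.0, 99.8]
contact_force: [0.2, 0.1, -0.4]
gripper_width: 0.0462
```

```bash
python3 go.py .6026 -.039 .0402 100;  python3 - <<'E'
from h import *
t=env.get_image('top');s=env.get_image('scene')
cv2.imwrite('pics/t18.png',t);cv2.imwrite('pics/s18.png',s)
a=cv2.resize(t[120:220,230:330],(400,400),interpolation=cv2.INTER_CUBIC);b=cv2.resize(s[145:245,175:285],(400,400),interpolation=cv2.INTER_CUBIC)
cv2.imwrite('pics/f18.png',np.hstack([a,b]))
E
```

```text
t 40.08 pos [ 0.6018 -0.2275  0.1797] rot [-179.9   -0.    99.8] F [ 0.2  0.1 -0.4] w 46.2 j7 15.0
units [ 0.013  3.142 -2.326] roll 0.003
```

View pics/f18.png

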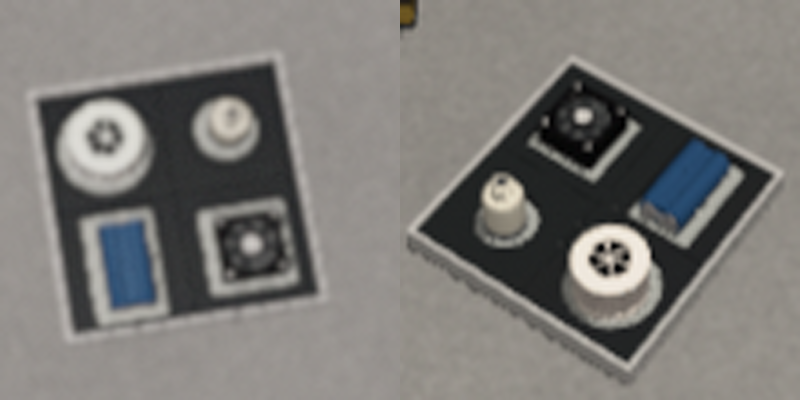

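View pics/t18.png

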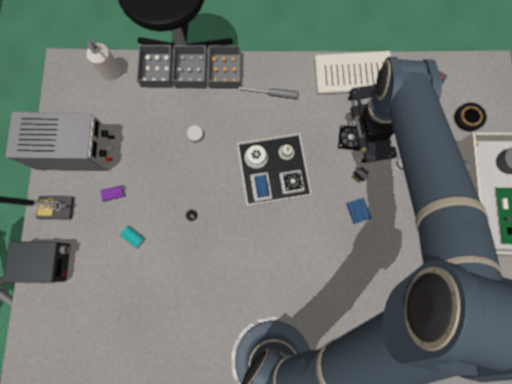

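```bash
python3 - <<'E'
from meas import *
I={'top':up(cv2.imread('pics/t18.png')),'scene':up(cv2.imread('pics/s18.png'))}
for n,b,f,w,ce in(('top',(261.5,187),(293,181),(256,154),(287.5,150)),('scene',(252,191),(225,175),(232,213),(201,198))):
    M=masks(I[n]); c,cn,a=blob(M['blue'],np.array(b)*4); r=rect(n,cn,.0165); print(n,'bat',r[0].round(4),round(r[2],1),'err mm',((r[0]-[.4924,.0378])*1000).round(1))
c=p2w('top',(230+230/4,120+118/4),.04)[0];d=p2w('scene',(175+(503-400)*.275,145+187/4),.049)[0]; print('cell',c,d)
print('fan',p2w('top',(230+253/4,120+244/4),.026)[0],p2w('scene',(175+183*.275,145+117/4),.026)[0])
# battery ends before/after for stay-puts
for n in I:
    for nm,p in(('bigbat',{'top':(359,210),'scene':(203,131)}[n]),):
        c,_,_=blob(masks(I[n])['blue'],np.array(p)*4); print(nm,n,p2w(n,U2p(c),.0095)[0].round(4))
E
```

```text
top bat [0.4921 0.0361] 10.1 err mm [-0.3 -1.7]
scene bat [0.4905 0.0336] 9.9 err mm [-1.9 -4.2]
cell [ 0.59909571 -0.04057707  0.04      ] [ 0.6067079  -0.03336664  0.049     ]
fan [ 0.50550864 -0.05871049  0.026     ] [ 0.51024541 -0.05467153  0.026     ]
bigbat top [ 0.4221 -0.2531  0.0095]
bigbat scene [ 0.4207 -0.2552  0.0095]
```

View pics/s18.png

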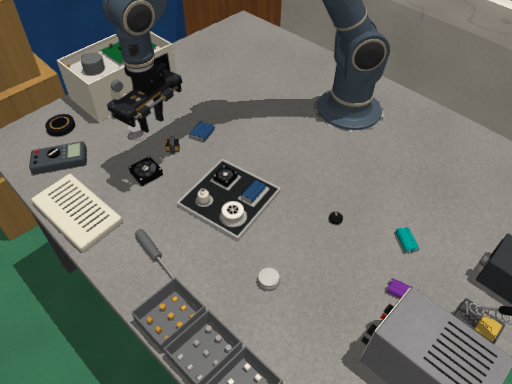

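All four parts are seated within about 5 mm of their pocket centres, the look-alikes have not moved, and the arm is clear. I'll hand in.

```bash
python3 -c "
from bench import env
print(env.close_job())"
```

```text
the job is handed in; nothing more can be done
None
```

I packed the filter, small fan, two-cell battery pack and oxygen cell into their own pockets, setting each down with light contact before letting go. I handed the job in at about 40 s; it reports no verdict.

- **Which white part was the filter:** I took the pleated drum with the spoked hole on the right of the scene. The plain white disc nearer the other parts is the tin, so I left it.
- **Final pictures:** both views show all four parts upright and down in the right pockets, with the arm clear of everything.
- **Position checks:** measured offsets from the pocket centres were about 2 to 5 mm, against 12 mm allowed.
    - **Battery:** the two views gave 2 and 5 mm.
    - **Cell:** my quick readings put it 4 and 7 mm off, on opposite sides of the target. I put that down to picking its centre by hand and to the steady 2 to 4 mm gap between the two cameras, since the gripper was within 1 mm of target when it released.
- **Parts to leave alone:** the three-cell pack measured less than 1 mm from its starting position. I checked the bigger fan only by eye, and it looks unmoved.

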